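Drift the clock bridge into line

TASK

On the clock's brass plate the steel bridge has swung out of line, so its big hole no longer sits over the hole in the plate. Take the tapered drift (blue handle) from the wooden rack and push it point first down through both holes until its collar is home on the bridge, letting its taper pull the bridge into line; leave it standing there. Leave the red-handled straight punch in the rack.

Things in the scene. Friction and masses are not known exactly. Their poses are not given: they have to be found in the camera images.
- drift: Steel drift, BLUE handle, hanging in a light wooden rack (top 75 mm up). Origin: centre of its lower end (point, 15 mm up), z up. From there: 8 mm wide, cone to 33 mm wide at 45 mm, shank to 60, dark collar 46 wide from 60 to 66, round handle 26 wide from 66 to 126 mm: grasp from above at about 95 (centre of mass at 80). Lift 65 mm or more to clear the rack, 150 mm to pass over the punch. 0.25 to 0.5 kg.
- bridge_hole (a point): Centre of the 36 mm through hole in the steel bridge, at its upper face, 80 mm above the bench; z up. The bridge is a bar 165 x 62 x 7 mm just over the brass plate, swinging level with light friction (2 N at the hole, no spring) on a blue-headed screw 110 mm from the hole. At the start its hole is 8 to 10.5 mm to one side of the plate's hole.
- frame_hole (a point): Centre of the 36 mm through hole in the fixed brass plate (230 x 140 x 6 mm, on pillars), at its upper face, 72 mm above the bench, seen through the bridge's hole; free space below. x points along the plate towards the bridge's screw, z up. When the drift's collar rests on the bridge, the drift's point is 52 mm below this point.
- punch: Bystander that stays in the rack: straight punch, RED handle, same outer size as the drift but with a plain 33 mm cylindrical shank, hanging in the rack 100 mm from the drift, its top 141 mm above the bench. Origin at the centre of its lower end, z up. A loose brass wheel and a small amber jar also stand on the green mat, about midway between the rack and the plate.

How it is judged:
On the way:
1. the drift's point is at least 5 mm down inside the bridge's hole while the bridge is still out of line (holes more than 6 mm apart) (z of drift in the frame of bridge_hole below -0.005 m and horizontal distance between drift and bridge_hole below 0.018 m and horizontal distance between bridge_hole and frame_hole above 0.006 m), for 0.05 s.
At the end, for the whole second after the job is handed in: The drift stands at rest through both holes, upright within 10 degrees, its collar within 8 mm of home (point at least 44 mm below the plate's upper face, within 12 mm of its hole's axis); the two holes are within 5 mm of each other; the punch is within 30 mm of its start (horizontal distance between bridge_hole and frame_hole below 0.005 m and z of drift in the frame of frame_hole below -0.044 m and horizontal distance between drift and frame_hole below 0.012 m and angle between drift's own z axis and vertical below 0.17 rad and linear speed of drift below 0.02 m/s and distance of punch from where it was at the start of the episode below 0.03 m); the robot touches nothing.
It fails at once if the red-handled punch is lifted or knocked out of place (moved more than 30 mm) (distance of punch from where it was at the start of the episode above 0.03 m).
It also fails if it takes over 40 s, if anything falls off the work surface, if the arm or the gripper's body presses on something with over 40 N, if the wrist force passes 120 N, or if a joint passes its speed limit or range.

ROBOT

A 7-joint arm with a two-finger parallel gripper is mounted at the origin on the work surface. World frame = base frame: x ahead of the robot, y to its left, z up, the work surface at z = 0. Lengths are in m, angles in rad, forces in N, time in s.
With the tool pointing down it reaches from about 0.4 to 0.875 m from the base axis. Payload 19.3 kg.
Tool frame: the origin (TCP) lies on the centre line of the jaws, within the pads' length; the fingertips stand 19 mm ahead of it and the grasp point (between the pads) is the TCP (bot.nose_length is the distance from the TCP to the fingertips, in m); y points along the fingers, z is the direction in which the jaws open and shut, and the axes are right-handed (so a half turn about y gives the same grasp; the last joint's range is limited). The gripper opens to 85 mm and grips with 20 to 120 N. Pads are 22 mm wide; open, the fingers measure 114 mm over their backs; the gripper's body (76 mm by 85 mm) begins 54 mm behind the grasp point. The pads swing forward as they close: fully open they stand 13 mm farther back than shut.
Start: joints at [-1.283, 0.521, -0.036, 1.599, 0.021, 1.021, -0.113], TCP at [0.219, 0.585, 0.25] pointing down, gripper open.
Joint ranges: [-2.91, 2.91], [-0.3, 2.13], [-1.5, 1.42], [0.17, 2.43], [-1.26, 4.41], [0.16, 1.93], [-2.52, 2.52]. Speed limits (rad/s): [1.89, 1.89, 2.39, 2.39, 3.01, 3.01, 3.01].

INTERFACE

Orientations are given as [roll, pitch, yaw] about the fixed x, y, z axes, in that order (R = Rz(yaw) Ry(pitch) Rx(roll)).
In Python, from workcell import observe, cams, workorder, bot gives the robot as it stands. The module is installed in compiled form; this text tells all that it offers.
- The arm moves only by the tool apply_moves, never from a script. Its arguments are lists of equal length, an entry for each row: "jaw": the opening, from -1 (shut) to 1 (fully open), so that 0 is half open; "translation": the shift along the world's x, y, z in m, a list of three; "angular": the turn, a rotation vector about the world's x, y, z in degrees, a list of three. In form: {"jaw": [jaw, ...], "translation": [[x, y, z], ...], "angular": [[ax, ay, az], ...]}. A call has 1 to 5 rows; each row is the pose to reach, as a shift and turn from the pose commanded when the call began; what a row does not reach only later rows make up. A row lasts 1/10 s, in which the tool goes at most 50 mm and 8.59 degrees, less where a joint would pass 70% of its speed; a pose out of reach is approached as far as the arm can. A call with a gripper value outside its range is refused whole. The fingers move at their own pace and stop on an object; "newtons" is the grip in N (left out, the last holds). Time passes only in rows, so rows that repeat a pose let the fingers close. It gives the time, the measured TCP pose, the force and the opening at its end, in the units of the state.
- observe(): the state, without advancing time (a new reading comes with each control period).
- cams.grab_frame(name): name is "side" or "top"; returns a dict with "pixels" (384x512x3 uint8, red, green, blue), "mtx" (3x3 intrinsics, pixels), "R" (3x3) and "t" (3): a world point X has camera coordinates R X + t. Camera axes: x right, y down, z forward; pixel columns grow to the right and rows downward; lengths in m; the calibration is good to about 2 mm. A picture is of the moment at which its call begins. There is no depth.
- workorder.job_done(): hands the job in, once; it reports no verdict.
The state is a dict: "clock": time; "qpos": joint angles; "qd": joint speeds; "joint_efforts": joint torques, N m; "position": TCP position; "tool_rot": TCP orientation; "force": force on the tool from outside, world axes, zero at the start; "moment": the same for the moment, N m; "grip_width": finger opening in m.
Only numpy, scipy, OpenCV 4.12 (cv2) and the standard library are available. Lean on these libraries where they do the work, as an engineer would, in place of code of your own. Each camera call takes 0.05 s, during which the arm holds its last target. There are 200 camera calls.

## Working session

There is one attempt and no reset: what is moved stays moved. The work goes in short steps, Python scripts to look and compute and a tool call to move; the robot and the scene stay as the last step left them, time stands still between calls to the robot, and variables do not carry over. Pictures are saved under pics/ and viewed, about 8 in all and at most 12, crops included, and the job is handed in when it is done.

Besides the shell and the picture viewer there is one more tool, called after "Call:" as name(argument=value, ...) on one line, values as JSON. apply_moves: Moves the arm, as the interface text tells. Its arguments: {"type":"object","properties":{"jaw":{"type":"array"},"translation":{"type":"array"},"angular":{"type":"array"},"newtons":{"type":"number"}},"required":["jaw","translation","angular"]}

```bash
mkdir -p pics; cat > h.py <<'E'
from workcell import observe, cams, workorder, bot
import numpy as np, cv2
def grab(n,save=None):
    f=cams.grab_frame(n)
    if save: cv2.imwrite('pics/'+save,f['pixels'][:,:,::-1])
    return f
def cast(f,uv,z):
    K,R,t=[np.array(f[k]) for k in('mtx','R','t')]
    d=R.T@np.linalg.inv(K)@np.array([uv[0],uv[1],1.]); c=-R.T@t
    return c+d*(z-c[2])/d[2]
def proj(f,X):
    p=np.array(f['mtx'])@(np.array(f['R'])@np.array(X)+np.array(f['t'])); return p[:2]/p[2]
E
python3 - <<'E'
from h import *
a=grab('top');b=grab('side')
im=np.vstack([a['pixels'],b['pixels']])[:,:,::-1]
cv2.imwrite('pics/a.png',a['pixels'][:,:,::-1]);cv2.imwrite('pics/b.png',b['pixels'][:,:,::-1])
for f in(a,b): print(-np.array(f['R']).T@f['t'],np.array(f['R'])[2],f['mtx'][0][0])
s=observe();print(s,bot.nose_length)
E
```

```text
[0.41876809 0.01796635 1.02099317] [ 0.1212859  -0.00210856 -0.99261538] 433.15168882359416
[0.58052561 0.84206878 0.68933922] [-0.07983767 -0.79608343 -0.59989759] 474.78846871555027
{'clock': 0.1, 'qpos': array([-1.28321174,  0.52192216, -0.03632308,  1.59994798,  0.02119608,
        1.02110225, -0.11279869]), 'qd': array([-7.31468422e-05, -1.60059436e-03, -8.93286771e-04, -2.51390602e-03,
        4.90388816e-04, -6.41491012e-04, -3.56481421e-04]), 'joint_efforts': array([ 3.86941829e-03, -9.28488278e+01,  1.98396139e+00, -3.70531726e+01,
        1.80957676e-02,  5.36537103e-03,  5.19265791e-05]), 'position': array([0.21880823, 0.58514605, 0.2498045 ]), 'tool_rot': array([-1.57178888e+00, -6.85550885e-05, -3.57800098e-01]), 'force': array([-0.38231469,  0.33341968, -0.10944513]), 'moment': array([ 0.0214134, -0.0478907,  0.0019104]), 'grip_width': 0.08530133447506275} 0.019
```

View pics/a.png

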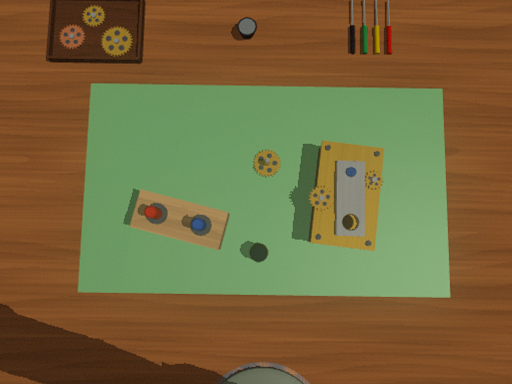

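View pics/b.png

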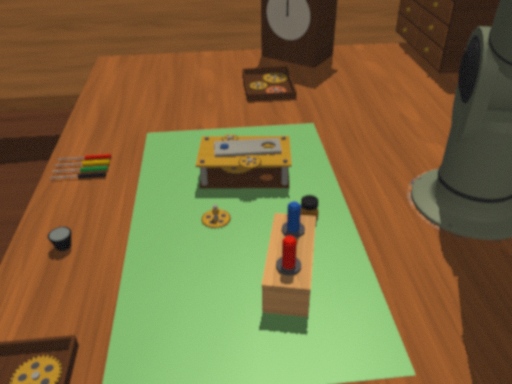

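The top view shows the red punch at about (152,212), the blue drift at (199,225), the bridge hole at (350,222) and its screw at (351,172). Next I'll measure these more precisely.

```bash
python3 - <<'E'
from h import *
a=grab('top');b=grab('side')
def blobs(f,box,lo,hi):
    x0,y0,x1,y1=box
    h=cv2.cvtColor(f['pixels'][y0:y1,x0:x1],cv2.COLOR_RGB2HSV)
    m=cv2.inRange(h,lo,hi); n,l,s,c=cv2.connectedComponentsWithStats(m)
    i=1+np.argmax(s[1:,4]); return c[i]+[x0,y0],s[i]+[x0,y0,0,0,0],m
for nm,f,box in(('top',a,(180,205,225,245)),('topscrew',a,(335,160,368,185)),('side',b,(280,195,310,245))):
    c,s,m=blobs(f,box,(100,120,40),(130,255,255)); print(nm,c,s)
    if nm=='topscrew': print(cast(f,c,.083))
    if nm=='top': print(cast(f,c,.135))
x=a['pixels'][:,:,::-1]
A=cv2.resize(x[195:250,325:375],(480,528),interpolation=cv2.INTER_CUBIC)
B=cv2.resize(x[205:245,185:213],(308,440),interpolation=cv2.INTER_CUBIC); B=cv2.copyMakeBorder(B,0,88,0,0,0)
cv2.imwrite('pics/c.png',np.hstack([A,B]))
E
```

```text
top [197.6036036  223.92792793] [192 219  13  11 111]
[0.45172043 0.13856898 0.135     ]
topscrew [348.15789474 171.36842105] [347 168   3   8  19]
[ 0.57352779 -0.18078359  0.083     ]
side [293.50160772 216.76205788] [288 202  13  31 311]
```

View pics/c.png

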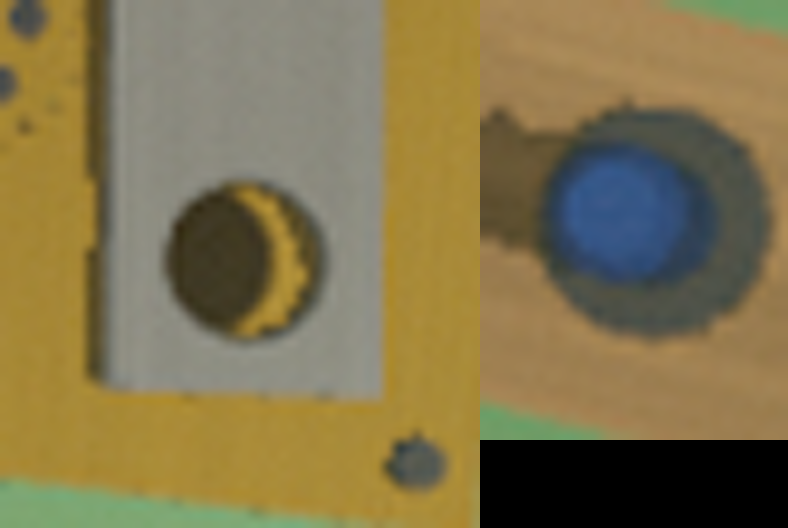

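```bash
python3 - <<'E'
from h import *
a=grab('top');b=grab('side')
print('drift top',cast(a,(197.8,223.9),.141),'collar',cast(a,(200.5,224.6),.081))
print('bhole',cast(a,(350.1,221.6),.080),'screw',cast(a,(350.8,171.8),.083))
print('frame wall lower/upper est',cast(a,(344.5,221.5),.066),cast(a,(344.5,221.5),.072))
# fixed plate direction from gold mask
h=cv2.cvtColor(a['pixels'],cv2.COLOR_RGB2HSV); m=np.zeros(h.shape[:2],np.uint8)
m[135:258,300:395]=cv2.inRange(h,(18,140,90),(30,255,255))[135:258,300:395]
m=cv2.morphologyEx(cv2.morphologyEx(m,cv2.MORPH_CLOSE,np.ones((15,15))),cv2.MORPH_OPEN,np.ones((25,25)))
r=cv2.boxPoints(cv2.minAreaRect(cv2.findNonZero(m))); P=[cast(a,p,.072)[:2] for p in r]
print(r.round(1)); 
for i in range(4):
    d=P[(i+1)%4]-P[i]; print(P[i].round(4),np.linalg.norm(d).round(4),np.degrees(np.arctan2(d[1],d[0])).round(1))
# side: collar/handle rays
for n,X in(('top',(.4517,.1386,.141)),('bh',cast(a,(350.1,221.6),.080))): print(n,proj(b,X))
x=b['pixels'][:,:,::-1]
A=cv2.resize(x[130:175,190:300],(770,315),interpolation=cv2.INTER_CUBIC)
B=cv2.resize(x[190:230,270:340],(490,280),interpolation=cv2.INTER_CUBIC);B=cv2.copyMakeBorder(B,0,0,0,280,0)
cv2.imwrite('pics/d.png',np.vstack([A,B]))
E
```

```text
drift top [0.45155958 0.13735656 0.141     ] collar [0.45237268 0.13961302 0.081     ]
bhole [ 0.46372301 -0.1844813   0.08      ] screw [ 0.57265832 -0.18657343  0.083     ]
frame wall lower/upper est [ 0.4644278  -0.17515443  0.066     ] [ 0.46414094 -0.1739411   0.072     ]
[[312. 214.]
 [374. 214.]
 [374. 247.]
 [312. 247.]]
[ 0.4795 -0.1028] 0.1361 -89.1
[ 0.4815 -0.2388] 0.0718 179.0
[ 0.4098 -0.2376] 0.1348 90.8
[ 0.4078 -0.1028] 0.0717 -0.0
top [292.99499349 202.56459876]
bh [267.29730161 144.29043333]
```

View pics/d.png

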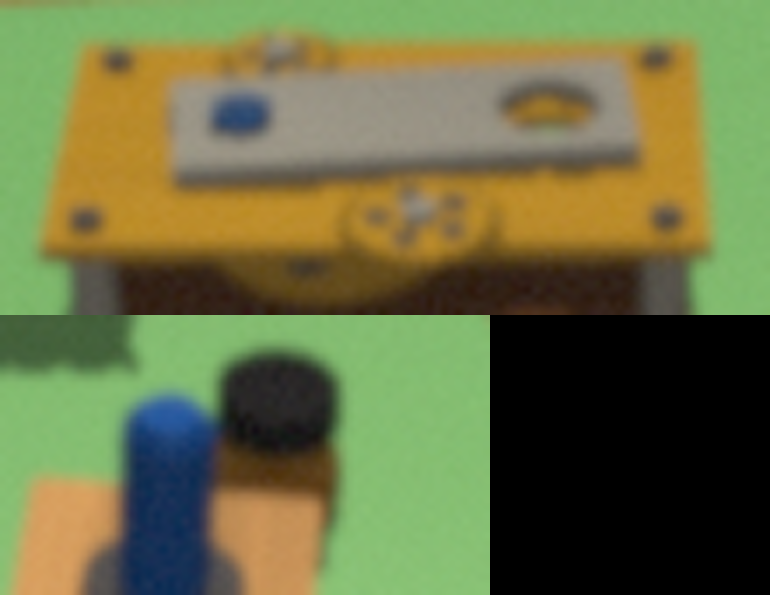

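Call:
apply_moves(jaw=[1,1,1,1,1], translation=[[0.0227,-0.0447,0],[0.0454,-0.0894,0],[0.0681,-0.1341,0],[0.0908,-0.1788,0],[0.1135,-0.2235,0]], angular=[[0,0,0],[0,0,0],[0,0,0],[0,0,0],[0,0,0]])

```text
clock: 0.8
position: [0.3327, 0.3606, 0.2504]
tool_rot: [-1.57, -0.0, -0.358]
force: [1.2, 1.1, -0.6]
grip_width: 0.0856
```

Call:
apply_moves(jaw=[1,1,1,1,1], translation=[[0.0238,-0.0446,0],[0.0476,-0.0892,0],[0.0714,-0.1338,0],[0.0952,-0.1784,0],[0.119,-0.2226,0]], angular=[[0,0,0],[0,0,0],[0,0,0],[0,0,0],[0,0,0]])

```text
clock: 1.3
position: [0.4506, 0.1402, 0.2506]
tool_rot: [-1.57, -0.0, -0.358]
force: [1.1, 0.5, 1.0]
grip_width: 0.0856
```

Call:
apply_moves(jaw=[1,1,1,1,1], translation=[[0,0,-0.03],[0,0,-0.06],[0,0,-0.075],[0,0,-0.075],[0,0,-0.075]], angular=[[0,0,0],[0,0,0],[0,0,0],[0,0,0],[0,0,0]])

```text
clock: 1.8
position: [0.4501, 0.1421, 0.1757]
tool_rot: [-1.571, -0.0, -0.358]
force: [-0.2, -0.7, 0.8]
grip_width: 0.0853
```

```bash
python3 - <<'E'
from h import *
a=grab('top');b=grab('side')
A=cv2.resize(a['pixels'][180:260,140:240,::-1],(400,320));B=cv2.resize(b['pixels'][170:250,240:340,::-1],(400,320))
cv2.imwrite('pics/e.png',np.hstack([A,B]));print(observe()['position'])
E
```

```text
[0.45042725 0.14228714 0.17626442]
```

View pics/e.png

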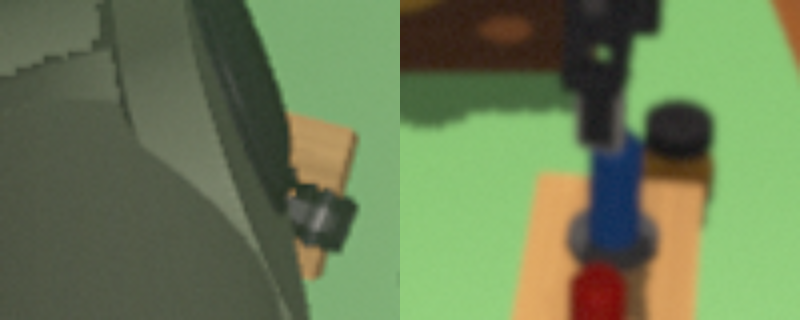

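Call:
apply_moves(jaw=[1,1,1,1,1], translation=[[0.001,-0.004,-0.02],[0.001,-0.004,-0.045],[0.001,-0.004,-0.066],[0.001,-0.004,-0.066],[0.001,-0.004,-0.066]], angular=[[0,0,0],[0,0,0],[0,0,0],[0,0,0],[0,0,0]])

```text
clock: 2.4
position: [0.4513, 0.1382, 0.1102]
tool_rot: [-1.57, -0.0, -0.358]
force: [-0.1, -0.1, 0.9]
grip_width: 0.0857
```

```bash
python3 - <<'E'
from h import *
b=grab('side');p=observe()['position']
u=np.array([np.sin(.358),np.cos(.358),0])
for s in(.0427,.05): q=proj(b,p+u*s+[0,0,-.006]);print(p,(q-[240,170])*4)
B=cv2.resize(b['pixels'][170:250,240:340,::-1],(400,320))
cv2.imwrite('pics/f.png',B)
E
```

```text
[0.45155497 0.13825273 0.11052546] [191.54637684 245.62047484]
[0.45155497 0.13825273 0.11052546] [188.28203434 255.64926361]
```

View pics/f.png

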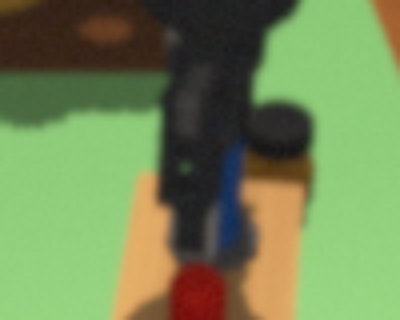

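The gripper's +y finger is at about crop (193,235), close to its predicted position, with the blue handle between the fingers. Closing now.

Call:
apply_moves(jaw=[-1,-1,-1,-1,-1], translation=[[0,0,0],[0,0,0],[0,0,0],[0,0,0],[0,0,0]], angular=[[0,0,0],[0,0,0],[0,0,0],[0,0,0],[0,0,0]], newtons=70)

```text
clock: 2.95
position: [0.4514, 0.1386, 0.1097]
tool_rot: [-1.57, -0.001, -0.357]
force: [0.0, 2.6, 6.5]
grip_width: 0.0246
```

Call:
apply_moves(jaw=[-1,-1,-1,-1,-1], translation=[[0,0,0],[0,0,0],[0,0,0.01],[0,0,0.025],[0,0,0.04]], angular=[[0,0,0],[0,0,0],[0,0,0],[0,0,0],[0,0,0]])

```text
clock: 3.45
position: [0.4506, 0.1379, 0.1498]
tool_rot: [-1.572, 0.001, -0.358]
force: [-0.4, 0.5, -2.9]
grip_width: 0.0248
```

Call:
apply_moves(jaw=[-1,-1,-1,-1,-1], translation=[[0,0,0.03],[0,0,0.06],[0.002,-0.03,0.07],[0.004,-0.07,0.07],[0.005,-0.11,0.07]], angular=[[0,0,0],[0,0,0],[0,0,0],[0,0,0],[0,0,0]])

```text
clock: 3.95
position: [0.4558, 0.0269, 0.2199]
tool_rot: [-1.57, -0.0, -0.357]
force: [1.6, -0.4, -2.7]
grip_width: 0.0246
```

Call:
apply_moves(jaw=[-1,-1,-1,-1,-1], translation=[[0.001,-0.04,0],[0.002,-0.08,0],[0.004,-0.12,0],[0.006,-0.155,0],[0.008,-0.19,0]], angular=[[0,0,0],[0,0,0],[0,0,0],[0,0,0],[0,0,0]])

```text
clock: 4.45
position: [0.4634, -0.1636, 0.2194]
tool_rot: [-1.571, 0.001, -0.358]
force: [0.3, 1.1, -2.9]
grip_width: 0.0248
```

Call:
apply_moves(jaw=[-1,-1,-1,-1,-1], translation=[[0,-0.01,-0.02],[0,-0.013,-0.03],[0,-0.013,-0.03],[0,-0.013,-0.03],[0,-0.013,-0.03]], angular=[[0,0,0],[0,0,0],[0,0,0],[0,0,0],[0,0,0]])

```text
clock: 4.95
position: [0.4643, -0.1741, 0.1899]
tool_rot: [-1.57, -0.001, -0.356]
force: [-0.0, 0.7, -3.6]
grip_width: 0.0244
```

```bash
python3 - <<'E'
from h import *
a=grab('top');b=grab('side');p=observe()['position'];print(p)
T=np.array([p[0],p[1],p[2]-.095]);print('tip pred',proj(b,T),(proj(b,T)-[200,90])*4, 'collar bottom',(proj(b,T+[0,0,.06])-[200,90])*4)
A=cv2.resize(a['pixels'][130:260,290:400,::-1],(372,440));B=cv2.resize(b['pixels'][70:180,200:300,::-1],(400,440))
print((proj(b,T)-[200,70])*4)
cv2.imwrite('pics/g.png',np.hstack([A,B]))
E
```

```text
[ 0.46431385 -0.17434553  0.18986662]
tip pred [267.51753419 141.17750861] [270.07013677 204.71003443] collar bottom [269.94263752 117.61915504]
[270.07013677 284.71003443]
```

View pics/g.png

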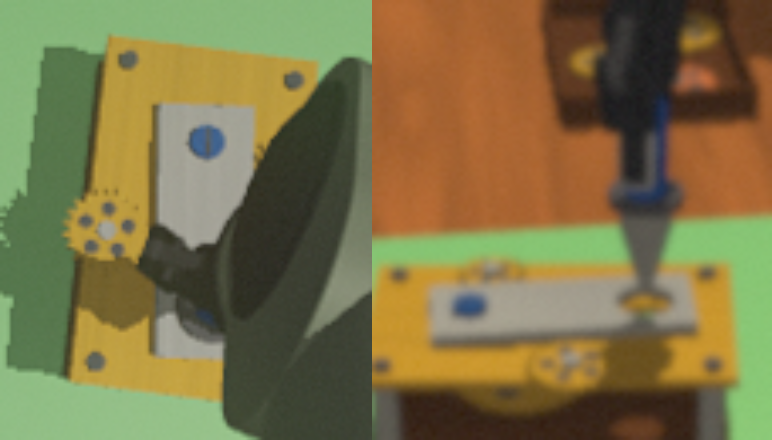

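The tip is at crop (273,287) in the side half, right above the bridge hole, and the drift is upright. I'll enter it with a slight bias toward the bridge hole.

Call:
apply_moves(jaw=[-1,-1,-1,-1,-1], translation=[[0,-0.004,0],[0,-0.004,-0.01],[0,-0.004,-0.02],[0,-0.004,-0.027],[0,-0.004,-0.027]], angular=[[0,0,0],[0,0,0],[0,0,0],[0,0,0],[0,0,0]])

```text
clock: 5.55
position: [0.4633, -0.1788, 0.1609]
tool_rot: [-1.571, 0.002, -0.358]
force: [-0.1, -0.3, -3.4]
grip_width: 0.0245
```

Call:
apply_moves(jaw=[-1,-1,-1,-1,-1], translation=[[0,0,-0.002],[0,0.001,-0.004],[0,0.002,-0.007],[0,0.003,-0.01],[0,0.003,-0.01]], angular=[[0,0,0],[0,0,0],[0,0,0],[0,0,0],[0,0,0]])

```text
clock: 6.05
position: [0.4639, -0.1759, 0.152]
tool_rot: [-1.571, 0.0, -0.358]
force: [0.3, -0.5, -3.4]
grip_width: 0.0242
```

Call:
apply_moves(jaw=[-1,-1,-1,-1,-1], translation=[[0,0,-0.003],[0,0,-0.006],[0,0,-0.009],[0,0,-0.012],[0,0,-0.012]], angular=[[0,0,0],[0,0,0],[0,0,0],[0,0,0],[0,0,0]])

```text
clock: 6.55
position: [0.4638, -0.1759, 0.1398]
tool_rot: [-1.571, 0.001, -0.358]
force: [-1.2, -2.1, -4.0]
grip_width: 0.0245
```

Call:
apply_moves(jaw=[-1,-1,-1,-1,-1], translation=[[0,0,-0.003],[0,0,-0.006],[0,0,-0.009],[0,0,-0.012],[0,0,-0.012]], angular=[[0,0,0],[0,0,0],[0,0,0],[0,0,0],[0,0,0]])

```text
clock: 7.05
position: [0.4638, -0.1759, 0.1278]
tool_rot: [-1.571, 0.001, -0.358]
force: [0.1, -1.2, -4.7]
grip_width: 0.0243
```

Call:
apply_moves(jaw=[-1,-1,-1,-1,-1], translation=[[0,0,-0.003],[0,0,-0.006],[0,0,-0.008],[0,0,-0.01],[0,0,-0.01]], angular=[[0,0,0],[0,0,0],[0,0,0],[0,0,0],[0,0,0]])

```text
clock: 7.55
position: [0.4639, -0.1759, 0.118]
tool_rot: [-1.571, 0.0, -0.358]
force: [-0.8, -1.1, -4.3]
grip_width: 0.0243
```

Call:
apply_moves(jaw=[-1,-1,-1,-1,-1], translation=[[0,0,-0.001],[0,0,-0.002],[0,0,-0.003],[0,0,-0.003],[0,0,-0.003]], angular=[[0,0,0],[0,0,0],[0,0,0],[0,0,0],[0,0,0]])

```text
clock: 8.05
position: [0.4639, -0.176, 0.1152]
tool_rot: [-1.571, 0.0, -0.358]
force: [0.1, -2.7, -5.0]
grip_width: 0.0244
```

```bash
python3 - <<'E'
from h import *
b=grab('side');a=grab('top');print(observe()['force'])
B=cv2.resize(b['pixels'][80:190,190:300,::-1],(440,440),interpolation=cv2.INTER_CUBIC)
cv2.imwrite('pics/i.png',B)
E
```

```text
[-0.45773766 -1.26939943 -3.80314438]
```

View pics/i.png

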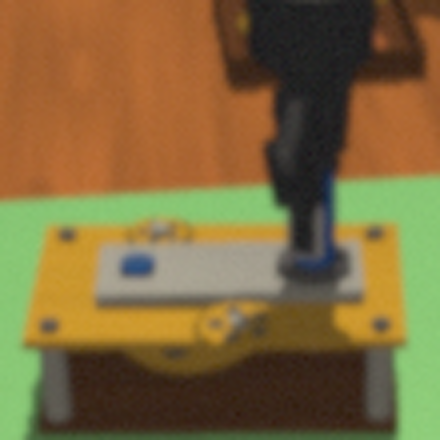

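The collar (crop 313,265) is at the bridge's face, and the bridge now runs parallel to the plate. I'll feel for contact before releasing.

Call:
apply_moves(jaw=[-1,-1,-1,-1], translation=[[0,0,-0.001],[0,0,-0.0015],[0,0,-0.002],[0,0,-0.002]], angular=[[0,0,0],[0,0,0],[0,0,0],[0,0,0]])

```text
clock: 8.55
position: [0.464, -0.176, 0.1143]
tool_rot: [-1.57, -0.001, -0.358]
force: [-7.5, 3.2, 26.5]
grip_width: 0.0241
```

Force in z rose to +26 N, so the collar is home. I'll ease off and release.

Call:
apply_moves(jaw=[-1,-0.5,0,0.6,1], translation=[[0,0,0.001],[0,0,0.001],[0,0,0.001],[0,0,0.001],[0,0,0.001]], angular=[[0,0,0],[0,0,0],[0,0,0],[0,0,0],[0,0,0]])

```text
clock: 9.05
position: [0.464, -0.1759, 0.1142]
tool_rot: [-1.571, 0.0, -0.358]
force: [0.1, -0.3, -1.0]
grip_width: 0.0676
```

Call:
apply_moves(jaw=[1,1,1,1,1], translation=[[0,0,0],[0,0,0],[0,0,0.02],[0,0,0.05],[0,0,0.09]], angular=[[0,0,0],[0,0,0],[0,0,0],[0,0,0],[0,0,0]])

```text
clock: 9.55
position: [0.4632, -0.1758, 0.2044]
tool_rot: [-1.571, 0.002, -0.358]
force: [-0.3, 0.8, -0.2]
grip_width: 0.0854
```

Call:
apply_moves(jaw=[1,1,1,1,1], translation=[[0,0,0.03],[0,0.04,0.04],[0,0.08,0.04],[0,0.12,0.04],[0,0.16,0.04]], angular=[[0,0,0],[0,0,0],[0,0,0],[0,0,0],[0,0,0]])

```text
clock: 10.05
position: [0.4637, -0.0145, 0.2445]
tool_rot: [-1.571, -0.0, -0.358]
force: [1.6, 0.1, -0.4]
grip_width: 0.0854
```

```bash
python3 - <<'E'
from h import *
a=grab('top');b=grab('side');print(observe()['position'],observe()['grip_width'])
h=np.array([.4635,-.1755,0])
print('top: collar',(proj(a,h+[0,0,.086])-[290,130])*3.4,'handle',(proj(a,h+[0,0,.146])-[290,130])*3.4)
print('side: collar',(proj(b,h+[0,0,.086])-[190,80])*4+[374,0],'handle',(proj(b,h+[0,0,.146])-[190,80])*4+[374,0])
A=cv2.resize(a['pixels'][130:260,290:400,::-1],(374,442));B=cv2.resize(b['pixels'][80:190,190:300,::-1],(440,440));B=cv2.copyMakeBorder(B,0,2,0,0,0)[:,:420]
cv2.imwrite('pics/j.png',np.hstack([A,B]))
E
```

```text
[ 0.46393517 -0.01113723  0.24431733] 0.0854224445403258
top: collar [192.21854738 311.15843749] handle [213.06972682 306.62680688]
side: collar [685.17594882 256.10826672] handle [685.08390222 169.85486023]
```

View pics/j.png

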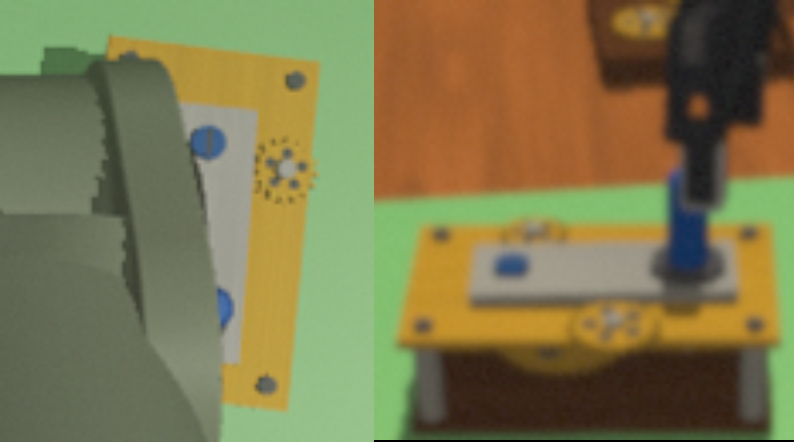

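The drift stands upright with its collar (688,263) flat on the bridge, the bridge runs parallel to the plate, and the gripper is clear of everything. Handing in.

```bash
python3 -c "
from h import *
print(observe()['force']); print(workorder.job_done())"
```

```text
[-0.05034983 -1.78466484  0.35685982]
the job is handed in; nothing more can be done
None
```

The drift is standing in both holes with its collar seated on the bridge, and I handed the job in at about 10 s on the robot's clock; no verdict came back.

- **What I did:** I gripped the drift by its blue handle and lifted it out of the rack. I put its point into the bridge's hole while the bridge was still about 9–10 mm out of line by my image estimate. Pushing it down the plate hole's axis let the taper swing the bridge into line.
- **Seating:** The vertical force stayed low on the way down, then rose from about -4 N to +26 N at the bottom, which I took as the collar landing on the bridge. The tool height at that moment, 114 mm, matches the expected home height.
- **Last pictures:** After release, the side view shows the drift upright, the collar flat on the bridge and the bridge parallel to the plate.
- **Robot:** The gripper is fully open and well clear, with the force on it near zero.

**Not measured:**
- I did not measure the final gap between the two holes directly, because the collar and the arm hide them.
- The collar appeared about 2 pixels lower in the side view than I predicted. I put this down to calibration and the collar's visible edge.
- I did not check the punch in a final picture. Nothing was commanded near it after the grasp, and the grasp left about 30 mm of clearance to it.

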